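# Pack the measuring-cell kit into its tray

## Robot

A 7-joint arm with a two-finger parallel gripper is mounted at the origin on the work surface. World frame = base frame: x ahead of the robot, y to its left, z up, the work surface at z = 0. Lengths are in m, angles in rad, forces in N, time in s.
With the tool pointing down it reaches from about 0.425 to 0.875 m from the base axis. Payload 8.4 kg.
Tool frame: the origin (TCP) lies on the mounting face of the last link; the fingertips stand 173 mm ahead of it and the grasp point (between the pads) lies 155 mm ahead of it (manip.tip_reach is the distance from the TCP to the fingertips, in m); z points along the fingers, y is the line along which they close (so a half turn about z gives the same grasp; the last joint's range is limited). The gripper opens to 85 mm and grips with 20 to 120 N. Pads are 22 mm wide; open, the fingers measure 114 mm over their backs; the gripper's body (76 mm by 85 mm) begins 54 mm behind the grasp point. The pads swing forward as they close: fully open they stand 13 mm farther back than shut.
Start: joints at [1.147, 0.333, 0.04, 1.465, -0.013, 1.343, -0.059], TCP at [0.207, -0.616, 0.405] pointing down, gripper open.
Joint ranges: [-2.58, 2.58], [-0.38, 2.09], [-1.3, 1.39], [0.25, 2.4], [-1.5, 4.64], [0.08, 2.09], [-2.65, 2.65]. Speed limits (rad/s): [2.22, 2.22, 2.79, 2.79, 3.14, 3.14, 3.14].

## Interface

Orientations are given as [roll, pitch, yaw] about the fixed x, y, z axes, in that order (R = Rz(yaw) Ry(pitch) Rx(roll)).
In Python, from rig import manip, read_camera gives the robot as it stands. The module is installed in compiled form; this text tells all that it offers.
- The arm moves only by the tool play_rows, never from a script. Its argument "moves" is a list of rows, each an object with "rot": the turn, a rotation vector about the tool's x, y, z in units of 5 degrees (1.0 is 5 degrees), a list of three; "travel": the shift along the tool's x, y, z in m, a list of three; "gripper": the opening, from 0 (shut) to 1 (fully open). In form: [{"rot": [wx, wy, wz], "travel": [x, y, z], "gripper": gripper}, ...]. A call has 1 to 20 rows; each row is the pose to reach, as a shift and turn from the pose commanded when the call began, along the tool's axes at that moment; what a row does not reach only later rows make up. A row lasts 1/12 s, in which the tool goes at most 41.7 mm and 7.16 degrees, less where a joint would pass 70% of its speed; a pose out of reach is approached as far as the arm can. A call with a gripper value outside its range is refused whole. The fingers move at their own pace and stop on an object; "force" is the grip in N (left out, the last holds). Time passes only in rows, so rows that repeat a pose let the fingers close. It gives the time, the measured TCP pose, the force, the opening and the grip force at its end, in the units of the state.
- manip.observe(): the state, without advancing time (a new reading comes with each control period).
- read_camera(name): name is "scene" or "side" or "wrist"; returns a dict with "frame" (420x560x3 uint8, blue, green, red), "z_map" (420x560 float32, m along the optical axis (not along the pixel's ray), 0 where there is no reading), "fx", "fy", "cx", "cy" (pixels), "dist_coeffs" ([k1, k2, p1, p2, k3] as OpenCV has them; the pictures are not rectified), "R" (3x3) and "t" (3): a world point X has camera coordinates R X + t. Camera axes: x right, y down, z forward; pixel columns grow to the right and rows downward; lengths in m; the calibration is good to about 2 mm. A picture is of the moment at which its call begins.
- manip.job_done(): hands the job in; it is judged then, once.
The state is a dict: "t": time; "joints": joint angles; "qd": joint speeds; "effort": joint torques, N m; "position": TCP position; "tcp_rot": TCP orientation; "contact_force": force on the tool from outside, world axes, zero at the start; "ft_torque": the same for the moment, N m; "width": opening from 0.0 (shut) to 1.0 (fully open); "gripper_force": force on a finger pad.
Only numpy, scipy, OpenCV 4.12 (cv2) and the standard library are available. Lean on these libraries where they do the work, as an engineer would, in place of code of your own. Each camera call takes 0.05 s, during which the arm holds its last target. There are 200 camera calls.

## Task

Pack the measuring-cell kit into the white tray: stand the wide cup upright in the round recess, lay the electrode with the plain round rod flat in the long narrow recess, and set the long two-post test box, posts up, in the rectangular recess, each resting fully on the floor of its recess. Leave the look-alikes (the narrow cup, the electrode with the flat plate and the short one-post box) where they are, undisturbed.

Things in the scene. Friction and masses are not known exactly. Their poses are not given: they have to be found in the camera images.
- tray: Shallow white plastic tray, fixed to the bench, 282 (x) x 144 (y) mm, walls 5 mm thick and 25 mm high, floor 5 mm thick. Origin: centre of its underside. It carries the three holders in a row along its x, at -84, 0 and +84 mm, the holders' long sides lying along the tray's y.
- round_holder: Grey plastic holder, 124 (its x) x 74 (y) mm, fixed, in any of the three places in the white tray. Origin: centre of its underside, on the tray's floor, 5 mm above the bench; z up. Rim 12 mm above its origin; in its middle a round recess 62 mm across, 8 mm deep: the recess floor is 4 mm above the origin. For the wide cup.
- trough_holder: Grey plastic holder, 124 (its x) x 74 (y) mm, fixed, in any of the three places in the white tray. Origin: centre of its underside, on the tray's floor, 5 mm above the bench; z up. Rim 12 mm above its origin; in it a long narrow recess 116 mm (along x) x 34 mm (along y), 8 mm deep: the recess floor is 4 mm above the origin. For the rod electrode.
- box_holder: Grey plastic holder, 124 (its x) x 74 (y) mm, fixed, in any of the three places in the white tray. Origin: centre of its underside, on the tray's floor, 5 mm above the bench; z up. Rim 12 mm above its origin; in it a rectangular recess 82 mm (along x) x 52 mm (along y), 8 mm deep: the recess floor is 4 mm above the origin. For the long test box.
- wide_cup: Kit: round open white plastic cup standing upright, 46 mm outside diameter, straight sides, 50 mm high, wall 4 mm, about 60 g. Origin: centre of its underside; z up along its axis.
- rod_electrode: Kit: electrode lying flat, 100 mm long along its x: a square black body 60 x 20 x 20 mm (x from -50 to +10 mm), then a round steel rod 10 mm thick with a round end (x from +10 to +50 mm), its axis 10 mm above the underside. Origin: middle of the length, at the level of the underside; z up. About 50 g, balanced some 15 mm behind the origin (-x): grip it there, across y.
- long_box: Kit: long aluminium test box, 64 (x) x 36 (y) x 28 (z) mm, with two brass terminal posts (10 mm thick, 12 mm tall) on top at x = -20 and +20 mm. Origin: centre of its underside; z up. About 120 g. Grip it across y.
- narrow_cup: Look-alike, not of the kit: white plastic cup like the wide cup and as high (50 mm) but only 32 mm across. Loose. Origin: centre of its underside.
- flag_electrode: Look-alike, not of the kit: the same square black body (60 x 20 x 20 mm, x from -50 to +10 mm) but a thin stem that ends in a flat steel plate 26 x 26 mm (x from +24 to +50 mm). Loose. Origin: middle of the length, at the level of the underside.
- short_box: Look-alike, not of the kit: aluminium box as wide and high as the long one (36 x 28 mm) but only 42 mm long, with one brass post in the middle of its top. Loose. Origin: centre of its underside.
Not all that is in view belongs to the job. Leave any purple look-alike of the long_box alone.

How it is judged:
By the outcome, as a careful person would: the job done as asked, in the order asked, and still so for the second after the job is handed in, with the robot touching nothing.
It also fails if it takes over 83 s, if anything falls off the work surface, if the arm or the gripper's body presses on something with over 40 N, if the wrist force passes 120 N, or if a joint passes its speed limit or range.

## Working session

There is one attempt and no reset: what is moved stays moved. The work goes in short steps, Python scripts to look and compute and a tool call to move; the robot and the scene stay as the last step left them, time stands still between calls to the robot, and variables do not carry over. Pictures are saved under pics/ and viewed, at most 14 in all, crops included, and the job is handed in when it is done.

Besides the shell and the picture viewer there is one more tool, called after "Emit:" by a JSON object that holds its "fn" and its "kwargs". play_rows: Moves the arm, as the interface text tells. Its arguments: {"type":"object","properties":{"moves":{"type":"array","items":{"type":"object","properties":{"rot":{"type":"array","items":{"type":"number"}},"travel":{"type":"array","items":{"type":"number"}},"gripper":{"type":"number"}}}},"force":{"type":"number"}},"required":["moves"]}

```bash
ls; mkdir -p pics
cat > h.py <<'E'
import numpy as np, cv2
from rig import manip, read_camera
def cloud(c):
    K=np.array([[c['fx'],0,c['cx']],[0,c['fy'],c['cy']],[0,0,1]]);h,w=c['z_map'].shape
    u,v=np.meshgrid(np.arange(w),np.arange(h))
    p=cv2.undistortPoints(np.stack([u,v],-1).reshape(-1,1,2).astype(np.float64),K,np.array(c['dist_coeffs'])).reshape(h,w,2)
    z=c['z_map'].astype(float)
    X=np.dstack([p[...,0]*z,p[...,1]*z,z])
    W=(X-np.array(c['t']))@np.array(c['R'])
    W[z==0]=np.nan
    return W
E
python3 - <<'E'
from h import *
print(manip.observe())
for n in ('scene','side'):
    c=read_camera(n); cv2.imwrite(f'pics/{n}0.png',c['frame']); np.save(f'{n}0.npy',cloud(c)); np.save(f'{n}0f.npy',c['frame'])
    print(n,-np.array(c['R']).T@c['t'])
E
```

```text
pics
{'t': 0.0, 'joints': array([ 1.14682977,  0.33391268,  0.03988699,  1.46626311, -0.01340573,
        1.34328456, -0.05850417]), 'qd': array([ 1.16177881e-05, -1.37984900e-03,  1.28067286e-03, -7.56734900e-04,
        8.62879590e-04, -4.92637105e-04,  3.26728353e-04]), 'effort': array([-2.56563835e-04, -6.58551264e+01,  1.36538409e+00, -4.05560267e+01,
        1.68155768e-02,  1.29044533e-02,  3.11833060e-05]), 'position': array([ 0.20733795, -0.61586547,  0.40382406]), 'tcp_rot': array([-3.13999474e+00,  1.07773835e-04,  3.24731594e-01]), 'contact_force': array([0.10968173, 0.50907903, 0.08121234]), 'ft_torque': array([-0.01120653, -0.01040956, -0.03265516]), 'gripper_force': 0.0, 'width': 0.9975651163174309}
scene [1.12623626 0.49875894 0.85427199]
side [0.34318952 0.64663879 0.8720098 ]
```

View pics/scene0.png

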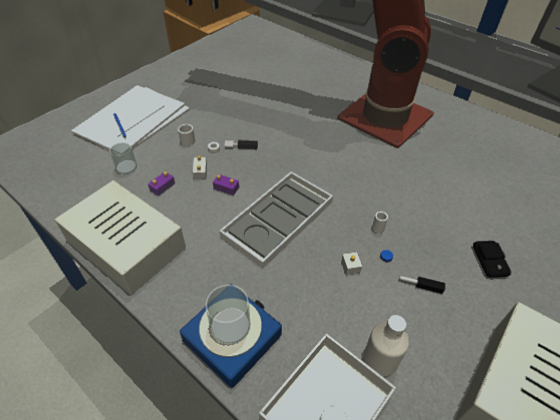

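View pics/side0.png

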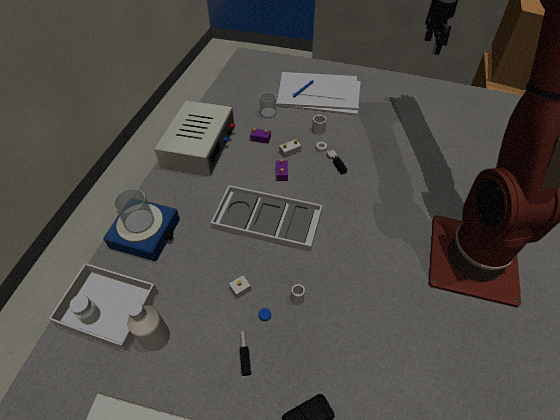

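The scene view shows these candidates:
- Cups at (186,134) and (380,222).
- Electrodes at (242,145), which looks plated, and (425,284), which looks like a rod.
- Boxes at (200,168), which has two posts, (351,262), which has one post, and purple ones at (161,183) and (226,184).
- The tray at (277,215).

I'll measure them and check with a crop.

Run:
```python
from h import *
f=np.load('scene0f.npy')
a=cv2.resize(f[115:205,140:270],(780,540)[:2] if 0 else (400,277),interpolation=cv2.INTER_CUBIC)
b=cv2.resize(f[205:300,335:460],(400,304),interpolation=cv2.INTER_CUBIC)
g=np.load('side0f.npy')
c=cv2.resize(g[105:190,240:360],(400,283),interpolation=cv2.INTER_CUBIC)
d=cv2.resize(g[265:385,215:325],(367,400)[:2] if 0 else (279,304),interpolation=cv2.INTER_CUBIC)
o=np.zeros((600,800,3),np.uint8)
o[:277,:400]=a;o[:283,400:]=c;o[290:594,:400]=b;o[290:594,400:679]=d
cv2.imwrite('pics/crop1.png',o)
for n in ('scene','side'):
    W=np.load(n+'0.npy');z=W[...,2]
    m=((z>0.008)&(z<0.12)).astype(np.uint8)
    k,l,s,_=cv2.connectedComponentsWithStats(m)
    print(n)
    for i in range(1,k):
        if s[i,4]<25: continue
        P=W[l==i]; zt=np.percentile(P[:,2],95)
        r=cv2.minAreaRect(P[:,:2].astype(np.float32)*1000)
        print(s[i],'z',round(zt,3),np.round(r[0]),np.round(r[1]),round(r[2],1))
```

```text
scene
[   0    0  135   52 3092] z 0.11 [  330. -1325.] [626.  33.] 0.6
[192   0  20   8  99] z 0.034 [ -160. -1063.] [52. 87.] 41.6
[ 312    0   62   25 1095] z 0.03 [-544. -548.] [220. 242.] 19.4
[478   2  30  32 558] z 0.115 [-788.    2.] [64. 78.] 88.4
[531  38  29  18 166] z 0.119 [-559.  267.] [113.  17.] 74.7
[528  65  32  36 602] z 0.019 [-549.  313.] [242. 100.] 18.2
[  71   85  118   88 4410] z 0.054 [ 583. -569.] [369. 283.] 11.9
[ 337   84   97   62 2997] z 0.109 [1. 2.] [236. 234.] 0.2
[178 124  17  20 276] z 0.051 [ 515. -386.] [48. 45.] 34.4
[208 141  12  10  79] z 0.017 [ 486. -300.] [40. 33.] 45.8
[224 140  34   8 186] z 0.02 [ 423. -246.] [ 29. 100.] 39.9
[193 156  14  22 267] z 0.036 [ 584. -254.] [65. 36.] 46.5
[148 171  27  24 340] z 0.036 [ 694. -287.] [66. 40.] 5.4
[ 219  172  114   94 4060] z 0.024 [568.  29.] [286. 147.] 0.8
[213 175  26  19 331] z 0.037 [ 581. -151.] [40. 64.] 16.5
[  55  180  131  114 8136] z 0.086 [ 880. -197.] [172. 255.] 2.7
[372 212  16  20 235] z 0.05 [427. 242.] [33. 30.] 42.8
[473 241  39  36 931] z 0.032 [335. 495.] [99. 59.] 44.7
[
[... 1125 characters left out ...]
37] z 0.039 [ 577. -153.] [34. 68.] 16.7
[ 210  185  112   65 3878] z 0.026 [567.  27.] [283. 149.] 1.0
[118 195  26  17 289] z 0.118 [900. 152.] [68. 27.] 49.9
[ 103  202   77   59 2680] z 0.105 [871. 172.] [152. 163.] 89.4
[ 429  215   92   92 4843] z 0.105 [-2.  2.] [233. 233.] 89.6
[  49  263  121   88 3495] z 0.111 [819. 400.] [282. 162.] 0.3
[229 275  22  23 302] z 0.036 [565. 255.] [43. 37.] 52.1
[291 284  14  20 224] z 0.051 [422. 241.] [31. 31.] 69.2
[258 309  13  11 110] z 0.015 [486. 304.] [26. 28.] 76.1
[240 331  11  44 334] z 0.023 [500. 403.] [20. 98.] 24.0
[  86  393  106   27 1466] z 0.112 [635. 587.] [197.  48.] 18.1
[282 394  53  26 866] z 0.033 [336. 476.] [107.  52.] 17.0
```

View pics/crop1.png

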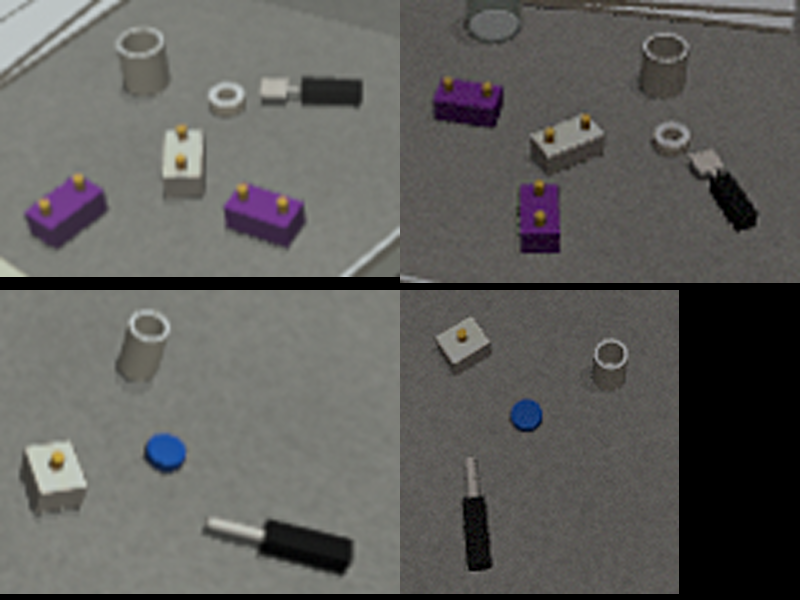

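The crop confirms the choice. The wide cup is at (186,134), 46 mm across. The rod electrode is at (425,284). The long two-post aluminium box is at (200,168). The plate electrode, narrow cup, one-post box and purple boxes stay put. Next I'll measure the recesses.

```bash
cat >> h.py <<'E'
def go(x,y,z,yaw):
    """print shift/turn from present pose to a tool-down pose; yaw in deg, folded to nearest half turn"""
    s=manip.observe();p=s['position'];w=s['tcp_rot'][2]
    from scipy.spatial.transform import Rotation as R
    M=R.from_euler('xyz',s['tcp_rot'])
    d=(np.radians(yaw)-w+np.pi/2)%np.pi-np.pi/2
    rv=(M.inv()*R.from_euler('xyz',[np.pi,0,w+d])).as_rotvec()
    print('travel',np.round(M.inv().apply(np.array([x,y,z])-p),4),'rot',np.round(np.degrees(rv)/5,2),'q7',s['joints'][6].round(2),'dist',np.linalg.norm(np.array([x,y,z])-p).round(3))
E
python3 - <<'E'
from h import *
for n in ('scene','side'):
    W=np.load(n+'0.npy');z=W[...,2]
    c=np.array([.567,.028]);a=np.radians(0.9)
    q=(W[...,:2]-c)@np.array([[np.cos(a),-np.sin(a)],[np.sin(a),np.cos(a)]])
    zin=(abs(q[...,0])<.13)&(abs(q[...,1])<.06)
    print(n, np.histogram(z[zin],bins=np.arange(0,.03,.002)))
    for k in(-.084,0,.084):
        h=(abs(q[...,0]-k)<.033)&(abs(q[...,1])<.059)
        zr=np.percentile(z[h],90)
        m=h&(z<zr-.0045)
        P=q[m]
        print(k,round(zr,4),m.sum(),h.sum(),'cent',P.mean(0).round(4),'ext',np.percentile(P,[3,97],axis=0).round(3).tolist())
    for nm,c0 in (('cup',(.513,-.386)),('el',(.502,.404)),('box',(.581,-.256))):
        m=(np.hypot(W[...,0]-c0[0],W[...,1]-c0[1])<.065)&(z>.008)
        P=W[m];r=cv2.minAreaRect(P[:,:2].astype(np.float32)*1000);print(nm,np.round(r[0],1),np.round(r[1]),round(r[2],1))
        zt={'cup':.044,'el':.0165,'box':.0235}[nm]
        T=P[P[:,2]>zt][:,:2]
        r=cv2.minAreaRect(T.astype(np.float32)*1000);print('  top',np.round(r[0],1),np.round(r[1]),round(r[2],1))
        if nm!='cup':
            e,V=np.linalg.eigh(np.cov(T.T));print('  pca',np.degrees(np.arctan2(V[1,1],V[0,1])).round(1),T.mean(0).round(4))
E
```

```text
scene (array([ 19,  93, 244, 514, 448, 195, 369, 877, 624,  90,   5,   0,   0,
         0]), array([0.   , 0.002, 0.004, 0.006, 0.008, 0.01 , 0.012, 0.014, 0.016,
       0.018, 0.02 , 0.022, 0.024, 0.026, 0.028]))
-0.084 0.017 375 782 cent [-0.0877 -0.0009] ext [[-0.102, -0.055], [-0.072, 0.052]]
0 0.0168 443 876 cent [-0.0025 -0.0025] ext [[-0.025, -0.041], [0.02, 0.035]]
0.084 0.0172 387 991 cent [ 0.0816 -0.0034] ext [[0.056, -0.031], [0.108, 0.025]]
cup [ 514.5 -386.2] [48. 45.] 34.4
  top [ 515. -387.] [47. 44.] 32.9
el [503.9 404.4] [ 22. 100.] 24.8
  top [503.  405.7] [22. 96.] 25.8
  pca 116.0 [0.496  0.4221]
box [ 583.6 -253.9] [65. 36.] 46.5
  top [ 583.6 -254.6] [64. 35.] 47.4
  pca 49.2 [ 0.5831 -0.2541]
side (array([  8,  55, 154, 293, 501, 348, 107, 293, 715, 517,  96,   4,   0,
         0]), array([0.   , 0.002, 0.004, 0.006, 0.008, 0.01 , 0.012, 0.014, 0.016,
       0.018, 0.02 , 0.022, 0.024, 0.026, 0.028]))
-0.084 0.0189 403 807 cent [-0.0831 -0.0022] ext [[-0.099, -0.057], [-0.067, 0.048]]
0 0.0188 414 788 cent [ 0.0013 -0.0046] ext [[-0.023, -0.043], [0.026, 0.032]]
0.084 0.0191 304 762 cent [ 0.0861 -0.0059] ext [[0.059, -0.038], [0.113, 0.023]]
cup [ 512.4 -385.2] [48. 45.] 72.7
  top [ 512.7 -387. ] [44. 46.] 11.3
el [500.2 403.3] [20. 98.] 24.0
  top [499.7 404.9] [20. 94.] 24.4
  pca 114.0 [0.4924 0.4205]
box [ 580.2 -257.7] [65. 40.] 44.4
  top [ 580.5 -257.3] [64. 40.] 44.4
  pca 45.5 [ 0.58   -0.2547]
```

```bash
python3 -c "
from h import *
go(.5135,-.386,.32,-10)"
```

```text
travel [ 0.3635 -0.12    0.084 ] rot [-0.02  0.01  5.72] q7 -0.06 dist 0.392
```

Emit:
{"fn": "play_rows", "kwargs": {"moves": [{"rot":[0,0,5.7],"travel":[0.3635,-0.12,0.084],"gripper":0.9},{"rot":[0,0,5.7],"travel":[0.3635,-0.12,0.084],"gripper":0.9},{"rot":[0,0,5.7],"travel":[0.3635,-0.12,0.084],"gripper":0.9},{"rot":[0,0,5.7],"travel":[0.3635,-0.12,0.084],"gripper":0.9},{"rot":[0,0,5.7],"travel":[0.3635,-0.12,0.084],"gripper":0.9},{"rot":[0,0,5.7],"travel":[0.3635,-0.12,0.084],"gripper":0.9},{"rot":[0,0,5.7],"travel":[0.3635,-0.12,0.084],"gripper":0.9},{"rot":[0,0,5.7],"travel":[0.3635,-0.12,0.084],"gripper":0.9},{"rot":[0,0,5.7],"travel":[0.3635,-0.12,0.084],"gripper":0.9},{"rot":[0,0,5.7],"travel":[0.3635,-0.12,0.084],"gripper":0.9},{"rot":[0,0,5.7],"travel":[0.3635,-0.12,0.084],"gripper":0.9},{"rot":[0,0,5.7],"travel":[0.3635,-0.12,0.084],"gripper":0.9},{"rot":[0,0,5.7],"travel":[0.3635,-0.12,0.084],"gripper":0.9}]}}

```text
t: 1.18
position: [0.5129, -0.3871, 0.3205]
tcp_rot: [3.141, 0.001, -0.173]
contact_force: [0.9, -0.7, 0.3]
width: 0.904
gripper_force: 0.0
```

```bash
cat >> h.py <<'E'
def look(name,xy,r,zlo,zhi,pic=None):
    c=read_camera(name);W=cloud(c)
    if pic: cv2.imwrite('pics/'+pic,c['frame'])
    m=(np.hypot(W[...,0]-xy[0],W[...,1]-xy[1])<r)&(W[...,2]>zlo)&(W[...,2]<zhi)
    P=W[m]
    if len(P)<20: print(name,'few',len(P));return W
    q=cv2.minAreaRect(P[:,:2].astype(np.float32)*1000);print(name,len(P),np.round(q[0],1),np.round(q[1],1),round(q[2],1),'z',np.percentile(P[:,2],[5,50,95]).round(4))
    return W
E
python3 -c "
from h import *
look('wrist',(.5135,-.386),.05,.042,.07,'w1.png')
go(.5135,-.386,.19,-10)"
```

```text
wrist 1024 [ 515.6 -389. ] [45.  45.2] 56.6 z [0.0436 0.0493 0.0507]
travel [ 0.0008 -0.0019  0.1308] rot [ 0.01  0.01 -0.  ] q7 -1.19 dist 0.131
```

View pics/w1.png

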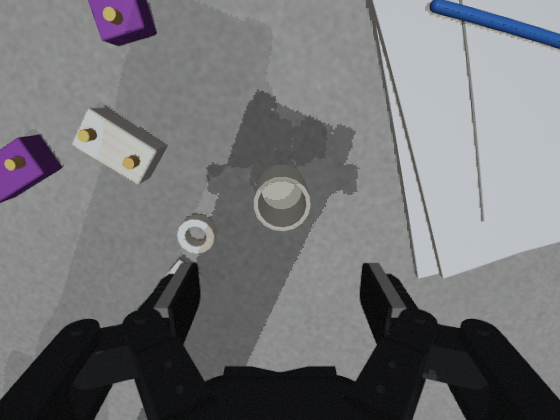

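The wrist view shows the wide cup at (282,200), centred between the fingers. The ring at (195,236) and the long box at (118,145) are clear.

Emit:
{"fn": "play_rows", "kwargs": {"force": 30, "moves": [{"rot":[0,0,0],"travel":[0.0016,0,0.04],"gripper":0.9},{"rot":[0,0,0],"travel":[0.0016,0,0.075],"gripper":0.9},{"rot":[0,0,0],"travel":[0.0016,0,0.105],"gripper":0.9},{"rot":[0,0,0],"travel":[0.0016,0,0.13],"gripper":0.9},{"rot":[0,0,0],"travel":[0.0016,0,0.13],"gripper":0.9},{"rot":[0,0,0],"travel":[0.0016,0,0.13],"gripper":0.9},{"rot":[0,0,0],"travel":[0.0016,0,0.13],"gripper":0.4},{"rot":[0,0,0],"travel":[0.0016,0,0.13],"gripper":0.4},{"rot":[0,0,0],"travel":[0.0016,0,0.13],"gripper":0.4},{"rot":[0,0,0],"travel":[0.0016,0,0.13],"gripper":0.4},{"rot":[0,0,0],"travel":[0.0016,0,0.13],"gripper":0.4},{"rot":[0,0,0],"travel":[0.0016,0,0.13],"gripper":0.4},{"rot":[0,0,0],"travel":[0.0016,0,0.13],"gripper":0.4},{"rot":[0,0,0],"travel":[0.0016,0,0.13],"gripper":0.4}]}}

```text
t: 2.4
position: [0.5158, -0.3874, 0.1934]
tcp_rot: [3.14, -0.003, -0.173]
contact_force: [-1.8, -0.7, 5.7]
width: 0.539
gripper_force: 30.2
```

Emit:
{"fn": "play_rows", "kwargs": {"moves": [{"rot":[0,0,0],"travel":[0,0,-0.02],"gripper":0.4},{"rot":[0,0,0],"travel":[0,0,-0.05],"gripper":0.4},{"rot":[0,0,0],"travel":[0,0,-0.085],"gripper":0.4},{"rot":[0,0,0],"travel":[0,0,-0.11],"gripper":0.4},{"rot":[0,0,0],"travel":[0,0,-0.12],"gripper":0.4},{"rot":[0,0,0],"travel":[0,0,-0.12],"gripper":0.4}]}}

```text
t: 2.9
position: [0.5159, -0.3871, 0.3151]
tcp_rot: [3.139, -0.006, -0.173]
contact_force: [0.9, 0.1, -2.0]
width: 0.536
gripper_force: 31.1
```

```bash
python3 -c "
from h import *
s=manip.observe();print(s['position'],s['contact_force'],s['width'],s['gripper_force'])
look('scene',s['position'][:2],.04,.10,.165)
look('side',s['position'][:2],.04,.10,.165)
go(.651,.025,.30,0)"
```

```text
[ 0.51591982 -0.38711159  0.31511309] [ 0.85090562  0.1110598  -1.97926992] 0.5364361027770275 31.13281410187483
scene 214 [ 519.1 -380.3] [59.9 44.8] 53.6 z [0.1241 0.148  0.1637]
side 175 [ 513.8 -378.8] [58.3 41.2] 56.8 z [0.1223 0.1461 0.1635]
travel [ 0.0633 -0.4287  0.0105] rot [ 0.   -0.   -1.98] q7 -1.19 dist 0.433
```

Emit:
{"fn": "play_rows", "kwargs": {"moves": [{"rot":[0,0,-0.5],"travel":[0.012,-0.08,0],"gripper":0.4},{"rot":[0,0,-1],"travel":[0.024,-0.16,0],"gripper":0.4},{"rot":[0,0,-1.5],"travel":[0.036,-0.24,0],"gripper":0.4},{"rot":[0,0,-2],"travel":[0.0633,-0.4287,0.01],"gripper":0.4},{"rot":[0,0,-2],"travel":[0.0633,-0.4287,0.01],"gripper":0.4},{"rot":[0,0,-2],"travel":[0.0633,-0.4287,0.01],"gripper":0.4},{"rot":[0,0,-2],"travel":[0.0633,-0.4287,0.01],"gripper":0.4},{"rot":[0,0,-2],"travel":[0.0633,-0.4287,0.01],"gripper":0.4},{"rot":[0,0,-2],"travel":[0.0633,-0.4287,0.01],"gripper":0.4},{"rot":[0,0,-2],"travel":[0.0633,-0.4287,0.01],"gripper":0.4},{"rot":[0,0,-2],"travel":[0.0633,-0.4287,0.01],"gripper":0.4},{"rot":[0,0,-2],"travel":[0.0633,-0.4287,0.01],"gripper":0.4},{"rot":[0,0,-2],"travel":[0.0633,-0.4287,0.01],"gripper":0.4},{"rot":[0,0,-2],"travel":[0.0633,-0.4287,0.01],"gripper":0.4},{"rot":[0,0,-2],"travel":[0.0633,-0.4287,0.01],"gripper":0.4}]}}

```text
t: 4.25
position: [0.6509, 0.0231, 0.2997]
tcp_rot: [3.141, 0.002, -0.0]
contact_force: [-0.4, -0.1, -0.8]
width: 0.535
gripper_force: 31.2
```

```bash
python3 -c "
from h import *
c=read_camera('wrist');cv2.imwrite('pics/w2.png',c['frame'])
s=manip.observe();print(s['position'],s['contact_force'],s['width'],s['gripper_force'])
go(.651,.025,.203,0)"
```

```text
[0.65092713 0.02305342 0.3000836 ] [ 0.58427389 -0.34931217 -0.61965916] 0.5313409908538863 31.18462197482586
travel [ 0.0002 -0.002   0.0971] rot [ 0.01  0.01 -0.01] q7 -1.77 dist 0.097
```

View pics/w2.png

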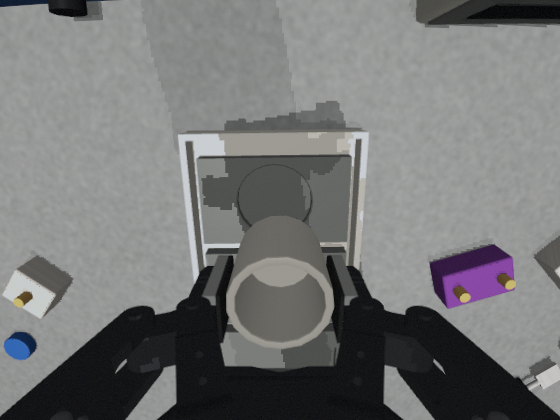

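The recess circle is at (275,197) and the cup at (279,300), so the cup is aligned in x. It needs about +3.5 mm in y, and then I can lower it.

Emit:
{"fn": "play_rows", "kwargs": {"moves": [{"rot":[0,0,0],"travel":[0,-0.0035,0.03],"gripper":0.4},{"rot":[0,0,0],"travel":[0,-0.0035,0.055],"gripper":0.4},{"rot":[0,0,0],"travel":[0,-0.0035,0.072],"gripper":0.4},{"rot":[0,0,0],"travel":[0,-0.0035,0.082],"gripper":0.4},{"rot":[0,0,0],"travel":[0,-0.0035,0.089],"gripper":0.4},{"rot":[0,0,0],"travel":[0,-0.0035,0.093],"gripper":0.4},{"rot":[0,0,0],"travel":[0,-0.0035,0.096],"gripper":0.4},{"rot":[0,0,0],"travel":[0,-0.0035,0.097],"gripper":0.4},{"rot":[0,0,0],"travel":[0,-0.0035,0.097],"gripper":0.4}]}}

```text
t: 5.05
position: [0.6515, 0.0283, 0.2044]
tcp_rot: [-3.142, -0.001, 0.002]
contact_force: [0.4, -0.1, -1.0]
width: 0.535
gripper_force: 31.2
```

Not touching yet, so lower in small steps.

Emit:
{"fn": "play_rows", "kwargs": {"moves": [{"rot":[0,0,0],"travel":[0,0,0.001],"gripper":0.4},{"rot":[0,0,0],"travel":[0,0,0.002],"gripper":0.4},{"rot":[0,0,0],"travel":[0,0,0.002],"gripper":0.4}]}}

```text
t: 5.3
position: [0.6515, 0.0284, 0.2024]
tcp_rot: [-3.142, -0.001, 0.002]
contact_force: [-1.1, -0.3, 1.9]
width: 0.536
gripper_force: 31.4
```

```bash
python3 -c "
from h import *
s=manip.observe();print(s['position'],s['contact_force'])
c=read_camera('scene');W=cloud(c);f=c['frame'][150:270,210:340];cv2.imwrite('pics/s2.png',cv2.resize(f,None,fx=5,fy=5,interpolation=2))
m=(np.hypot(W[...,0]-.651,W[...,1]-.028)<.032)&(W[...,2]>.02);print(np.percentile(W[m][:,2],[5,50,95]))
"
```

```text
[0.65146077 0.02844465 0.20244806] [-1.07380514 -0.31387561  1.89707724]
[0.03532061 0.43423389 0.46099177]
```

Emit:
{"fn": "play_rows", "kwargs": {"moves": [{"rot":[0,0,0],"travel":[0,0,0],"gripper":0.75},{"rot":[0,0,0],"travel":[0,0,0],"gripper":0.75},{"rot":[0,0,0],"travel":[0,0,0],"gripper":0.75},{"rot":[0,0,0],"travel":[0,0,0],"gripper":0.75},{"rot":[0,0,0],"travel":[0,0,0],"gripper":0.75},{"rot":[0,0,0],"travel":[0,0,-0.03],"gripper":0.75},{"rot":[0,0,0],"travel":[0,0,-0.065],"gripper":0.75},{"rot":[0,0,0],"travel":[0,0,-0.1],"gripper":0.75},{"rot":[0,0,0],"travel":[0,0,-0.12],"gripper":0.75},{"rot":[0,0,0],"travel":[0,0,-0.12],"gripper":0.75}]}}

```text
t: 6.18
position: [0.6525, 0.0287, 0.3276]
tcp_rot: [-3.141, -0.008, 0.002]
contact_force: [0.5, 0.2, 0.3]
width: 0.747
gripper_force: 0.0
```

```bash
python3 -c "
from h import *
s=manip.observe();print(s['position'],s['width'])
look('wrist',(.651,.028),.04,.045,.09,'w3.png')
look('side',(.651,.028),.04,.035,.09)
go(.4957,.4176,.30,-65)"
```

```text
[0.65252069 0.02874034 0.32764225] 0.7469056819622882
wrist 1252 [651.  29.] [45.4 44.6] 1.3 z [0.0464 0.0579 0.0596]
side 212 [650.   30.2] [45.7 46.6] 10.1 z [0.0373 0.0513 0.061 ]
travel [-0.1549 -0.3895  0.0222] rot [-1.000e-02 -2.000e-02  1.302e+01] q7 -1.77 dist 0.42
```

View pics/w3.png

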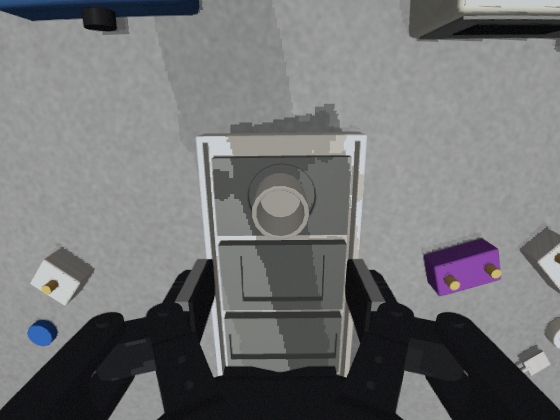

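The cup is upright in the round recess, with its rim at (280,212) and rim height 59 mm, so it sits on the floor. To stay inside joint 7's range I'll go to the electrode by turning +115°.

Emit:
{"fn": "play_rows", "kwargs": {"moves": [{"rot":[0,0,-1.3],"travel":[-0.02,-0.03,-0.01],"gripper":0.6},{"rot":[0,0,-2.6],"travel":[-0.03,-0.06,-0.01],"gripper":0.6},{"rot":[0,0,-23],"travel":[-0.155,-0.3895,0.022],"gripper":0.6},{"rot":[0,0,-23],"travel":[-0.155,-0.3895,0.022],"gripper":0.6},{"rot":[0,0,-23],"travel":[-0.155,-0.3895,0.022],"gripper":0.6},{"rot":[0,0,-23],"travel":[-0.155,-0.3895,0.022],"gripper":0.6},{"rot":[0,0,-23],"travel":[-0.155,-0.3895,0.022],"gripper":0.6},{"rot":[0,0,-23],"travel":[-0.155,-0.3895,0.022],"gripper":0.6},{"rot":[0,0,-23],"travel":[-0.155,-0.3895,0.022],"gripper":0.6},{"rot":[0,0,-23],"travel":[-0.155,-0.3895,0.022],"gripper":0.6},{"rot":[0,0,-23],"travel":[-0.155,-0.3895,0.022],"gripper":0.6},{"rot":[0,0,-23],"travel":[-0.155,-0.3895,0.022],"gripper":0.6},{"rot":[0,0,-23],"travel":[-0.155,-0.3895,0.022],"gripper":0.6},{"rot":[0,0,-23],"travel":[-0.155,-0.3895,0.022],"gripper":0.6},{"rot":[0,0,-23],"travel":[-0.155,-0.3895,0.022],"gripper":0.6},{"rot":[0,0,-23],"travel":[-0.155,-0.3895,0.022],"gripper":0.6},{"rot":[0,0,-23],"travel":[-0.155,-0.3895,0.022],"gripper":0.6},{"rot":[0,0,-23],"travel":[-0.155,-0.3895,0.022],"gripper":0.6},{"rot":[0,0,-23],"travel":[-0.155,-0.3895,0.022],"gripper":0.6},{"rot":[0,0,-23],"travel":[-0.155,-0.3895,0.022],"gripper":0.6}]}}

```text
t: 7.95
position: [0.4953, 0.4174, 0.2988]
tcp_rot: [-3.14, 0.0, 2.008]
contact_force: [-0.0, 0.6, -0.7]
width: 0.598
gripper_force: 0.0
```

```bash
python3 -c "
from h import *
s=manip.observe();print(s['position'],s['tcp_rot'],s['width'])
look('wrist',(.502,.404),.07,.006,.04,'w4.png')
go(.4957,.4176,.18,115)"
```

```text
[0.4952836  0.41740791 0.29881851] [-3.14020315e+00  8.49601609e-05  2.00751561e+00] 0.5981468071140816
wrist 2146 [502.4 402.8] [19.6 99. ] 24.6 z [0.0126 0.0193 0.0206]
travel [-1.000e-04  5.000e-04  1.191e-01] rot [-0.01  0.    0.01] q7 -0.6 dist 0.119
```

View pics/w4.png

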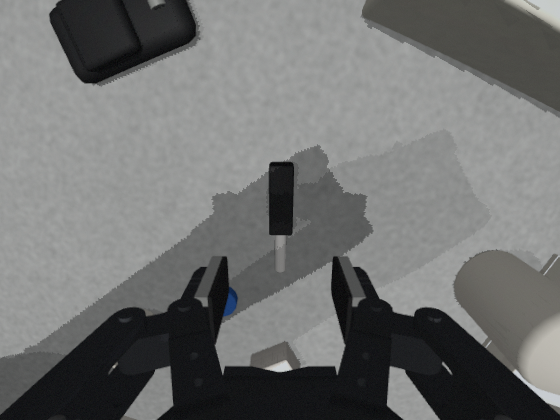

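The electrode is at (281,200) with its rod pointing toward the robot in the image. It is centred and aligned, so descend.

Emit:
{"fn": "play_rows", "kwargs": {"force": 40, "moves": [{"rot":[0,0,0],"travel":[0,0.001,0.04],"gripper":0.6},{"rot":[0,0,0],"travel":[0,0.001,0.075],"gripper":0.6},{"rot":[0,0,0],"travel":[0,0.001,0.1],"gripper":0.6},{"rot":[0,0,0],"travel":[0,0.001,0.116],"gripper":0.6},{"rot":[0,0,0],"travel":[0,0.001,0.116],"gripper":0.6},{"rot":[0,0,0],"travel":[0,0.001,0.116],"gripper":0.6},{"rot":[0,0,0],"travel":[0,0.001,0.116],"gripper":0.1},{"rot":[0,0,0],"travel":[0,0.001,0.116],"gripper":0.1},{"rot":[0,0,0],"travel":[0,0.001,0.116],"gripper":0.1},{"rot":[0,0,0],"travel":[0,0.001,0.116],"gripper":0.1},{"rot":[0,0,0],"travel":[0,0.001,0.116],"gripper":0.1},{"rot":[0,0,0],"travel":[0,0.001,0.116],"gripper":0.1},{"rot":[0,0,0],"travel":[0,0.001,0.116],"gripper":0.1},{"rot":[0,0,0],"travel":[0,0.001,0.116],"gripper":0.1}]}}

```text
t: 9.17
position: [0.4969, 0.4187, 0.1859]
tcp_rot: [3.138, -0.001, 2.009]
contact_force: [-0.3, -0.3, 6.7]
width: 0.217
gripper_force: 39.8
```

Emit:
{"fn": "play_rows", "kwargs": {"moves": [{"rot":[0,0,0],"travel":[0,0,-0.02],"gripper":0.1},{"rot":[0,0,0],"travel":[0,0,-0.05],"gripper":0.1},{"rot":[0,0,0],"travel":[0,0,-0.085],"gripper":0.1},{"rot":[0,0,0],"travel":[0,0,-0.11],"gripper":0.1},{"rot":[0,0,0],"travel":[0,0,-0.12],"gripper":0.1},{"rot":[0,0,0],"travel":[0,0,-0.12],"gripper":0.1}]}}

```text
t: 9.67
position: [0.4967, 0.4188, 0.3074]
tcp_rot: [3.136, -0.001, 2.009]
contact_force: [0.2, 0.6, -0.9]
width: 0.22
gripper_force: 39.3
```

```bash
python3 -c "
from h import *
s=manip.observe();print(s['position'],s['contact_force'],s['width'],s['gripper_force'])
W=look('wrist',(.505,.402),.07,.09,.15,'w5.png')
go(.4825,.0437,.30,90.9)"
```

```text
[0.4967313  0.41880945 0.3074257 ] [ 0.18249936  0.58462753 -0.91149009] 0.22035291090668052 39.25888180732727
wrist 6428 [498.6 404.1] [44.5 97.8] 11.2 z [0.1332 0.1409 0.1456]
travel [-0.3332 -0.1715  0.0045] rot [ 0.03 -0.01  4.84] q7 -0.6 dist 0.375
```

View pics/w5.png

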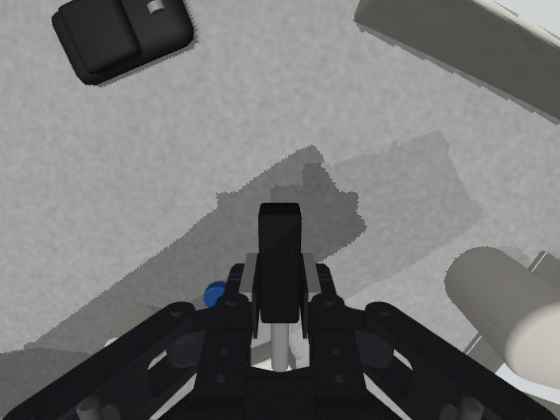

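The electrode is held straight at (280,262). Moving over the trough.

Emit:
{"fn": "play_rows", "kwargs": {"moves": [{"rot":[0,0,1],"travel":[-0.05,-0.026,0],"gripper":0.1},{"rot":[0,0,2],"travel":[-0.1,-0.05,0],"gripper":0.1},{"rot":[0,0,4.8],"travel":[-0.333,-0.1715,0.005],"gripper":0.1},{"rot":[0,0,4.8],"travel":[-0.333,-0.1715,0.005],"gripper":0.1},{"rot":[0,0,4.8],"travel":[-0.333,-0.1715,0.005],"gripper":0.1},{"rot":[0,0,4.8],"travel":[-0.333,-0.1715,0.005],"gripper":0.1},{"rot":[0,0,4.8],"travel":[-0.333,-0.1715,0.005],"gripper":0.1},{"rot":[0,0,4.8],"travel":[-0.333,-0.1715,0.005],"gripper":0.1},{"rot":[0,0,4.8],"travel":[-0.333,-0.1715,0.005],"gripper":0.1},{"rot":[0,0,4.8],"travel":[-0.333,-0.1715,0.005],"gripper":0.1},{"rot":[0,0,4.8],"travel":[-0.333,-0.1715,0.005],"gripper":0.1},{"rot":[0,0,4.8],"travel":[-0.333,-0.1715,0.005],"gripper":0.1},{"rot":[0,0,4.8],"travel":[-0.333,-0.1715,0.005],"gripper":0.1},{"rot":[0,0,4.8],"travel":[-0.333,-0.1715,0.005],"gripper":0.1},{"rot":[0,0,4.8],"travel":[-0.333,-0.1715,0.005],"gripper":0.1}]}}

```text
t: 10.97
position: [0.4823, 0.0449, 0.2985]
tcp_rot: [-3.141, -0.0, 1.592]
contact_force: [0.4, -0.0, -0.0]
width: 0.215
gripper_force: 39.3
```

```bash
python3 -c "
from h import *
s=manip.observe();print(s['position'],s['contact_force'],s['width'])
c=read_camera('wrist');cv2.imwrite('pics/w6.png',c['frame'])
go(.4825,.0437,.195,90.9)"
```

```text
[0.48228451 0.04489257 0.29846305] [ 0.40405821 -0.02631434 -0.04419262] 0.21549865085313683
travel [-0.0011  0.0002  0.1035] rot [-0.   -0.    0.06] q7 -0.24 dist 0.104
```

View pics/w6.png

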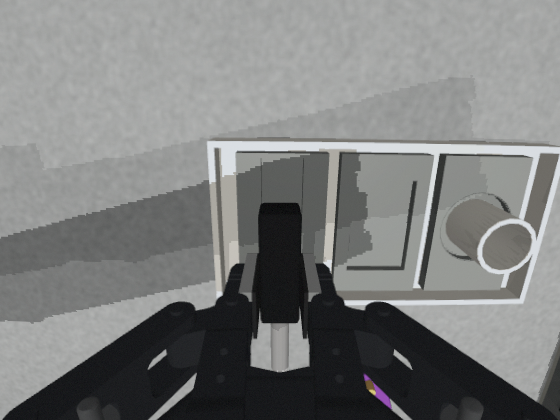

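The trough spans columns 262–304 (centre 283) and the electrode is at column 280, so shift about +2 mm in x and lower.

Emit:
{"fn": "play_rows", "kwargs": {"moves": [{"rot":[0,0,0],"travel":[-0.001,0.002,0.035],"gripper":0.1},{"rot":[0,0,0],"travel":[-0.001,0.002,0.06],"gripper":0.1},{"rot":[0,0,0],"travel":[-0.001,0.002,0.078],"gripper":0.1},{"rot":[0,0,0],"travel":[-0.001,0.002,0.09],"gripper":0.1},{"rot":[0,0,0],"travel":[-0.001,0.002,0.096],"gripper":0.1},{"rot":[0,0,0],"travel":[-0.001,0.002,0.1],"gripper":0.1},{"rot":[0,0,0],"travel":[-0.001,0.002,0.102],"gripper":0.1},{"rot":[0,0,0],"travel":[-0.001,0.002,0.104],"gripper":0.1},{"rot":[0,0,0],"travel":[-0.001,0.002,0.104],"gripper":0.1}]}}

```text
t: 11.77
position: [0.4847, 0.0428, 0.1952]
tcp_rot: [3.141, 0.0, 1.59]
contact_force: [-0.4, -0.5, -0.9]
width: 0.218
gripper_force: 39.4
```

Emit:
{"fn": "play_rows", "kwargs": {"moves": [{"rot":[0,0,0],"travel":[0,0,0.001],"gripper":0.1},{"rot":[0,0,0],"travel":[0,0,0.002],"gripper":0.1},{"rot":[0,0,0],"travel":[0,0,0.002],"gripper":0.1}]}}

```text
t: 12.02
position: [0.4849, 0.043, 0.1947]
tcp_rot: [3.14, 0.001, 1.59]
contact_force: [-8.1, -1.2, 21.4]
width: 0.218
gripper_force: 41.8
```

Emit:
{"fn": "play_rows", "kwargs": {"moves": [{"rot":[0,0,0],"travel":[0,0,-0.002],"gripper":0.1},{"rot":[0,0,0],"travel":[0,0,-0.0015],"gripper":0.4},{"rot":[0,0,0],"travel":[0,0,-0.0015],"gripper":0.4},{"rot":[0,0,0],"travel":[0,0,-0.0015],"gripper":0.4},{"rot":[0,0,0],"travel":[0,0,-0.0015],"gripper":0.4},{"rot":[0,0,0],"travel":[0,0,-0.02],"gripper":0.4},{"rot":[0,0,0],"travel":[0,0,-0.05],"gripper":0.4},{"rot":[0,0,0],"travel":[0,0,-0.085],"gripper":0.4},{"rot":[0,0,0],"travel":[0,0,-0.115],"gripper":0.5},{"rot":[0,0,0],"travel":[0,0,-0.115],"gripper":0.6}]}}

```text
t: 12.85
position: [0.4861, 0.0435, 0.3133]
tcp_rot: [3.134, 0.0, 1.59]
contact_force: [0.9, 0.2, 0.6]
width: 0.598
gripper_force: 0.0
```

```bash
python3 -c "
from h import *
s=manip.observe();print(s['position'],s['contact_force'],s['width'])
look('wrist',(.4835,.028),.056,.0215,.05,'w7.png')
look('side',(.4835,.028),.056,.0215,.05)
go(.582,-.256,.30,46)"
```

```text
[0.48612182 0.04345697 0.31333612] [0.8552073  0.2450106  0.59075583] 0.5975045085550856
wrist 2144 [461.2  25.6] [67.2 98.8] 1.3 z [0.0225 0.0283 0.0295]
side 195 [476.1  34. ] [86.4 81.2] 56.7 z [0.0225 0.0287 0.032 ]
travel [-0.3006  0.0915  0.0092] rot [ 0.03 -0.01  9.02] q7 -0.23 dist 0.314
```

View pics/w7.png

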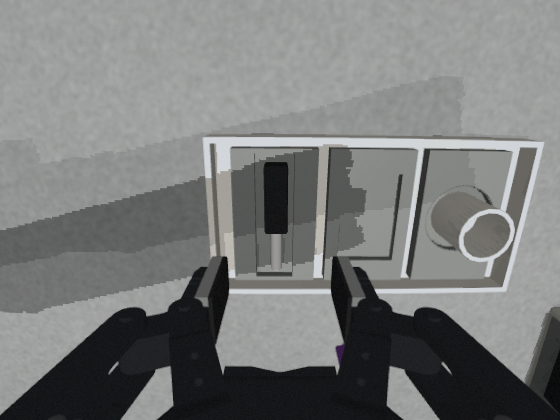

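The electrode lies flat and centred in the trough at (277,215), its top at 29 mm, so it rests on the floor. Next the long box.

Emit:
{"fn": "play_rows", "kwargs": {"moves": [{"rot":[0,0,1],"travel":[-0.03,0.01,-0.01],"gripper":0.7},{"rot":[0,0,9],"travel":[-0.3,0.0915,0.009],"gripper":0.7},{"rot":[0,0,9],"travel":[-0.3,0.0915,0.009],"gripper":0.7},{"rot":[0,0,9],"travel":[-0.3,0.0915,0.009],"gripper":0.7},{"rot":[0,0,9],"travel":[-0.3,0.0915,0.009],"gripper":0.7},{"rot":[0,0,9],"travel":[-0.3,0.0915,0.009],"gripper":0.7},{"rot":[0,0,9],"travel":[-0.3,0.0915,0.009],"gripper":0.7},{"rot":[0,0,9],"travel":[-0.3,0.0915,0.009],"gripper":0.7},{"rot":[0,0,9],"travel":[-0.3,0.0915,0.009],"gripper":0.7},{"rot":[0,0,9],"travel":[-0.3,0.0915,0.009],"gripper":0.7},{"rot":[0,0,9],"travel":[-0.3,0.0915,0.009],"gripper":0.7},{"rot":[0,0,9],"travel":[-0.3,0.0915,0.009],"gripper":0.7},{"rot":[0,0,9],"travel":[-0.3,0.0915,0.009],"gripper":0.7}]}}

```text
t: 14.03
position: [0.5817, -0.2539, 0.2985]
tcp_rot: [-3.141, -0.0, 0.807]
contact_force: [-0.3, -0.7, -0.9]
width: 0.698
gripper_force: 0.0
```

```bash
python3 -c "
from h import *
s=manip.observe();print(s['position'],s['tcp_rot'],s['width'])
look('wrist',(.582,-.256),.05,.006,.05,'w8.png')
go(.582,-.256,.183,46)"
```

```text
[ 0.58170976 -0.25389886  0.29850396] [-3.14093657e+00 -1.32912742e-04  8.06873426e-01] 0.6977431929569357
wrist 3596 [ 581.3 -258.4] [63.9 36. ] 46.3 z [0.0221 0.0277 0.0392]
travel [-0.0012  0.0015  0.1158] rot [-0.   -0.    0.04] q7 -0.53 dist 0.116
```

View pics/w8.png

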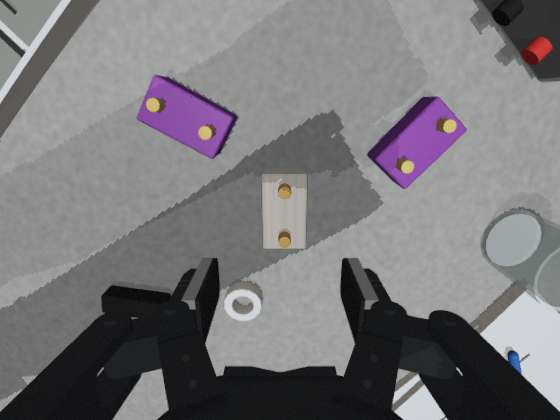

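The long box is at (285,211) and aligned. Both purple boxes, at (187,117) and (418,143), are clear of the fingers.

Emit:
{"fn": "play_rows", "kwargs": {"force": 50, "moves": [{"rot":[0,0,0],"travel":[-0.0027,0.0023,0.04],"gripper":0.7},{"rot":[0,0,0],"travel":[-0.0027,0.0023,0.075],"gripper":0.7},{"rot":[0,0,0],"travel":[-0.0027,0.0023,0.1],"gripper":0.7},{"rot":[0,0,0],"travel":[-0.0027,0.0023,0.115],"gripper":0.7},{"rot":[0,0,0],"travel":[-0.0027,0.0023,0.115],"gripper":0.7},{"rot":[0,0,0],"travel":[-0.0027,0.0023,0.115],"gripper":0.7},{"rot":[0,0,0],"travel":[-0.0027,0.0023,0.115],"gripper":0.3},{"rot":[0,0,0],"travel":[-0.0027,0.0023,0.115],"gripper":0.3},{"rot":[0,0,0],"travel":[-0.0027,0.0023,0.115],"gripper":0.3},{"rot":[0,0,0],"travel":[-0.0027,0.0023,0.115],"gripper":0.3},{"rot":[0,0,0],"travel":[-0.0027,0.0023,0.115],"gripper":0.3},{"rot":[0,0,0],"travel":[-0.0027,0.0023,0.115],"gripper":0.3},{"rot":[0,0,0],"travel":[-0.0027,0.0023,0.115],"gripper":0.3}]}}

```text
t: 15.17
position: [0.5823, -0.2591, 0.1859]
tcp_rot: [3.138, -0.001, 0.805]
contact_force: [-0.3, 0.7, 7.3]
width: 0.409
gripper_force: 51.9
```

Emit:
{"fn": "play_rows", "kwargs": {"moves": [{"rot":[0,0,0],"travel":[0,0,-0.02],"gripper":0.3},{"rot":[0,0,0],"travel":[0,0,-0.05],"gripper":0.3},{"rot":[0,0,0],"travel":[0,0,-0.085],"gripper":0.3},{"rot":[0,0,0],"travel":[0,0,-0.11],"gripper":0.3},{"rot":[0,0,0],"travel":[0,0,-0.12],"gripper":0.3},{"rot":[0,0,0],"travel":[0,0,-0.12],"gripper":0.3}]}}

```text
t: 15.67
position: [0.5822, -0.2592, 0.3073]
tcp_rot: [3.136, -0.002, 0.805]
contact_force: [0.2, 0.1, -1.7]
width: 0.406
gripper_force: 50.9
```

```bash
python3 -c "
from h import *
s=manip.observe();print(s['position'],s['contact_force'],s['width'],s['gripper_force'])
go(.568,.0275,.30,90.9)"
```

```text
[ 0.5822329  -0.25916706  0.30727437] [ 0.2110833   0.12610922 -1.71388708] 0.40597715675704993 50.92305600643158
travel [ 0.1967 -0.2091  0.0065] rot [ 0.07  0.   -8.96] q7 -0.52 dist 0.287
```

Emit:
{"fn": "play_rows", "kwargs": {"moves": [{"rot":[0,0,-1],"travel":[0.025,-0.027,0],"gripper":0.3},{"rot":[0,0,-9],"travel":[0.197,-0.209,0.006],"gripper":0.3},{"rot":[0,0,-9],"travel":[0.197,-0.209,0.006],"gripper":0.3},{"rot":[0,0,-9],"travel":[0.197,-0.209,0.006],"gripper":0.3},{"rot":[0,0,-9],"travel":[0.197,-0.209,0.006],"gripper":0.3},{"rot":[0,0,-9],"travel":[0.197,-0.209,0.006],"gripper":0.3},{"rot":[0,0,-9],"travel":[0.197,-0.209,0.006],"gripper":0.3},{"rot":[0,0,-9],"travel":[0.197,-0.209,0.006],"gripper":0.3},{"rot":[0,0,-9],"travel":[0.197,-0.209,0.006],"gripper":0.3},{"rot":[0,0,-9],"travel":[0.197,-0.209,0.006],"gripper":0.3},{"rot":[0,0,-9],"travel":[0.197,-0.209,0.006],"gripper":0.3},{"rot":[0,0,-9],"travel":[0.197,-0.209,0.006],"gripper":0.3},{"rot":[0,0,-9],"travel":[0.197,-0.209,0.006],"gripper":0.3}]}}

```text
t: 16.75
position: [0.5675, 0.0265, 0.2974]
tcp_rot: [-3.141, 0.0, 1.588]
contact_force: [-0.2, -0.9, -1.9]
width: 0.408
gripper_force: 50.9
```

```bash
python3 -c "
from h import *
s=manip.observe();print(s['position'],s['tcp_rot'],s['width'])
c=read_camera('wrist');cv2.imwrite('pics/w9.png',c['frame'])
go(.568,.0275,.195,90.9)"
```

```text
[0.5675187  0.0265209  0.29740778] [-3.14120086e+00  2.06764569e-04  1.58767601e+00] 0.40839312563506336
travel [0.0007 0.0005 0.1025] rot [-0.    0.    0.02] q7 -0.26 dist 0.103
```

View pics/w9.png

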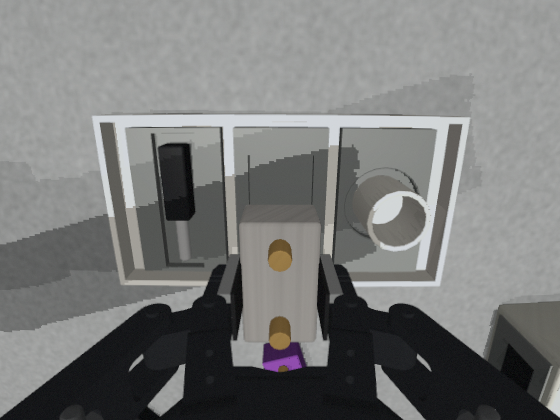

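The recess spans columns 249–313 and the box is centred at column 280. Lowering.

Emit:
{"fn": "play_rows", "kwargs": {"moves": [{"rot":[0,0,0],"travel":[0.001,0.0005,0.035],"gripper":0.3},{"rot":[0,0,0],"travel":[0.001,0.0005,0.06],"gripper":0.3},{"rot":[0,0,0],"travel":[0.001,0.0005,0.078],"gripper":0.3},{"rot":[0,0,0],"travel":[0.001,0.0005,0.09],"gripper":0.3},{"rot":[0,0,0],"travel":[0.001,0.0005,0.096],"gripper":0.3},{"rot":[0,0,0],"travel":[0.001,0.0005,0.1],"gripper":0.3},{"rot":[0,0,0],"travel":[0.001,0.0005,0.102],"gripper":0.3},{"rot":[0,0,0],"travel":[0.001,0.0005,0.103],"gripper":0.3},{"rot":[0,0,0],"travel":[0.001,0.0005,0.103],"gripper":0.3}]}}

```text
t: 17.55
position: [0.5683, 0.029, 0.1955]
tcp_rot: [3.14, 0.0, 1.59]
contact_force: [0.5, 0.4, -1.6]
width: 0.404
gripper_force: 50.9
```

Emit:
{"fn": "play_rows", "kwargs": {"moves": [{"rot":[0,0,0],"travel":[0,0,0.0005],"gripper":0.3},{"rot":[0,0,0],"travel":[0,0,0.001],"gripper":0.3},{"rot":[0,0,0],"travel":[0,0,0.001],"gripper":0.3}]}}

```text
t: 17.8
position: [0.5683, 0.029, 0.1949]
tcp_rot: [3.14, 0.0, 1.59]
contact_force: [-3.0, -1.1, 6.2]
width: 0.407
gripper_force: 51.7
```

Touching the floor at the expected height. Release and rise.

Emit:
{"fn": "play_rows", "kwargs": {"moves": [{"rot":[0,0,0],"travel":[0,0,0],"gripper":0.6},{"rot":[0,0,0],"travel":[0,0,0],"gripper":0.6},{"rot":[0,0,0],"travel":[0,0,0],"gripper":0.6},{"rot":[0,0,0],"travel":[0,0,0],"gripper":0.6},{"rot":[0,0,0],"travel":[0,0,-0.02],"gripper":0.6},{"rot":[0,0,0],"travel":[0,0,-0.05],"gripper":0.6},{"rot":[0,0,0],"travel":[0,0,-0.085],"gripper":0.6},{"rot":[0,0,0],"travel":[0,0,-0.12],"gripper":0.6},{"rot":[0,0,0],"travel":[0,0,-0.16],"gripper":0.6},{"rot":[0,0,0],"travel":[0,0,-0.16],"gripper":0.6},{"rot":[0,0,0],"travel":[0,0,-0.16],"gripper":0.6}]}}

```text
t: 18.72
position: [0.5686, 0.0292, 0.3563]
tcp_rot: [3.137, 0.0, 1.59]
contact_force: [0.4, -0.3, -0.2]
width: 0.601
gripper_force: 0.0
```

```bash
python3 -c "
from h import *
s=manip.observe();print(s['position'],s['contact_force'])
look('wrist',(.568,.028),.034,.0215,.045,'w10.png')
W=cloud(read_camera('scene'));z=W[...,2]
for n,c in (('box',(.568,.028)),('ncup',(.425,.242)),('sbox',(.567,.255)),('flag',(.423,-.246)),('purp',(.580,-.152)),('purp2',(.693,-.288))):
    m=(np.hypot(W[...,0]-c[0],W[...,1]-c[1])<.06)&(z>.0215 if n=='box' else z>.008)&(z<.07)
    P=W[m];q=cv2.minAreaRect(P[:,:2].astype(np.float32)*1000);print(n,np.round(q[0]),np.round(q[1]))"
```

```text
[0.56855257 0.02921611 0.3562769 ] [ 0.38897655 -0.31805645 -0.21402913]
wrist 2296 [567.8  28.9] [36.  63.3] 0.7 z [0.0351 0.0366 0.0379]
box [569.  31.] [39. 65.]
ncup [426. 242.] [32. 31.]
sbox [568. 255.] [44. 36.]
flag [ 425. -245.] [29. 99.]
purp [ 580. -151.] [41. 66.]
purp2 [ 694. -286.] [67. 40.]
```

View pics/w10.png

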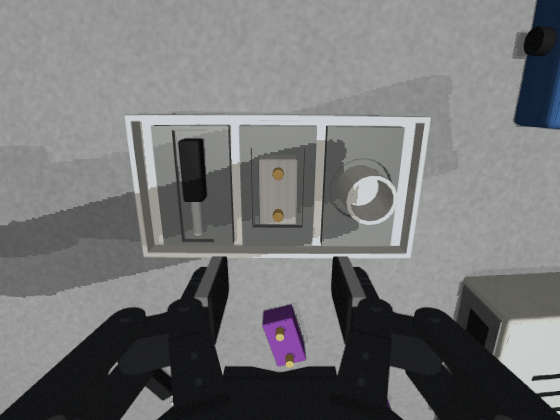

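All three pieces are seated: the electrode at (193,185), the box at (278,190) with its top at 37 mm, and the cup at (370,195). The look-alikes haven't moved, so I'm handing in.

```bash
python3 -c "
from rig import manip
print(manip.job_done())"
```

```text
the job is handed in; nothing more can be done
None
```

The wide cup, rod electrode and long box were placed in that order, each resting on the floor of its recess; the look-alikes were left undisturbed, and I handed the job in at about 19 s of the 83 s limit.

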